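Slide the top handle blank off the stack and seat it in the filing jig

ROBOT

A 6-joint arm with a two-finger parallel gripper is mounted at the origin on the work surface. World frame = base frame: x ahead of the robot, y to its left, z up, the work surface at z = 0. Lengths are in m, angles in rad, forces in N, time in s.
With the tool pointing down it reaches from about 0.35 to 0.85 m from the base axis. Payload 8.1 kg.
Tool frame: the origin (TCP) lies between the finger pads; the fingertips stand 19 mm ahead of it and the grasp point (between the pads) is the TCP; x points along the fingers, y is the direction in which the jaws open and shut, and the axes are right-handed (so a half turn about x gives the same grasp; the last joint's range is limited). The gripper opens to 93 mm and grips with 3 to 60 N. Pads are 15 mm wide; open, the fingers measure 128 mm over their backs; the gripper's body (75 mm by 188 mm) begins 65 mm behind the grasp point.
Start: joints at [-1.297, 0.13, 1.488, -0, 1.523, -0.085], TCP at [0.211, -0.562, 0.238] pointing down, gripper open.
Joint ranges: [-2.96, 2.96], [-0.89, 2.26], [0.02, 2.5], [-1.34, 4.48], [0, 2.73], [-2.66, 2.66]. Speed limits (rad/s): [2.39, 2.39, 2.79, 3.14, 3.14, 3.14].

INTERFACE

Orientations are given as a 3x3 rotation matrix whose columns are the frame's x, y, z axes.
In Python, from cell import r gives the robot as it stands.
- The arm moves only by the tool send_rows, never from a script. Its argument "moves" is a list of rows, each an object of numbers: "hand": the closure in counts, from 0 (fully open) to 255 (shut); "tx", "ty", "tz": the shift along the tool's x, y, z in cm; "yaw": the turn about the tool's x in rad. In form: [{"hand": .., "tx": .., "ty": .., "tz": .., "yaw": ..}, ...]. A call has 1 to 10 rows; each row is the pose to reach, as a shift and turn from the pose commanded when the call began, along the tool's axes at that moment; what a row does not reach only later rows make up. A row lasts 1/8 s, in which the tool goes at most 62.5 mm and 10.7 degrees, less where a joint would pass 70% of its speed; a pose out of reach is approached as far as the arm can. A call with a gripper value outside its range is refused whole. The fingers move at their own pace and stop on an object; "force" is the grip in N (left out, the last holds). Time passes only in rows, so rows that repeat a pose let the fingers close. It gives the time, the measured TCP pose, the force and the opening at its end, in the units of the state.
- r.get_obs(): the state, without advancing time (a new reading comes with each control period).
- r.get_image(name): name is "side" or "top"; returns (picture, depth): 400x640x3 uint8, blue, green, red; 400x640 float32, m along the optical axis (not along the pixel's ray), 0 where there is no reading.
- r.calibration(name): a dict with "camera_matrix" (3x3 intrinsics, pixels), "xyz" and "attitude" of the camera in the world. Camera axes: x right, y down, z forward; pixel columns grow to the right and rows downward; lengths in m; the calibration is good to about 2 mm. A picture is of the moment at which its call begins. calibration takes no time and is no camera call.
- r.sign_off(): hands the job in, once; it reports no verdict.
The state is a dict: "clock": time; "joint_pos": joint angles; "joint_vel": joint speeds; "joint_torque": joint torques, N m; "ee_pos": TCP position; "ee_rot": TCP orientation; "ft_force": force on the tool from outside, world axes, zero at the start; "torque": the same for the moment, N m; "grip_width": opening from 0.0 (shut) to 1.0 (fully open).
Only numpy, scipy, OpenCV 4.12 (cv2) and the standard library are available. Lean on these libraries where they do the work, as an engineer would, in place of code of your own. Each camera call takes 0.05 s, during which the arm holds its last target. There are 200 camera calls.

TASK

Slide the top wooden blank sideways off the stack onto the jig's platform, and on under the sprung roller until its end is fully home against the steel depth bar of the stop; press it there for a moment with about 12 N, never more than 25 N, then let go. Slide it, do not lift it, and leave the three blanks below in place and everything else on the bench alone.

Things in the scene. Friction and masses are not known exactly. Their poses are not given: they have to be found in the camera images.
- blank_top: uppermost of a stack of four identical flat dark hardwood handle blanks, each 130 long x 45 wide x 10 thick mm, 40 to 75 g. Origin: centre of its underside; x along its length, y across, z up. It starts flat on blank_second, lengthwise along the jig, but up to 6 mm off its place and up to 0.1 rad askew; its top is 52 mm above the bench
- blank_second: the blank directly under the top one, same size and frame; its top is 42 mm above the bench. It lies loose: nothing but friction holds it
- blank_third: the blank under blank_second, same size and frame, loose
- blank_bottom: the lowest blank, same size and frame, loose on the jig's 12 mm thick base board
- jig: filing jig fixed to the bench: plywood base board 345 x 100 x 12 mm, the stack on its open end (local x about -0.152 to -0.022), a raised platform on the other end, local x -0.015 to 0.180, 90 mm wide, its top 40 mm above the bench (2 mm below the top blank's underside). Origin: on the bench plane, on the centre line; local x is the sliding direction, stack to stop; z up
- mouth (a point): centre of the mouth of the channel on the platform's top, at jig local x = -0.013. Two wooden rails 8 mm thick and 6 mm high flare from about 66 mm apart here to 51 mm apart at jig local x = 0.025, then run straight to the stop
- bridge (a point): middle of the top of a steel bridge over the channel, at jig local x = 0.135: posts either side, crossbar 85 mm wide, 16 mm along the channel, 55 to 61 mm above the platform; it carries the roller
- roller: free-turning black roller, 24 mm diameter x 42 mm, across the channel under the bridge; origin at its centre. A spring holds its underside 7.5 mm above the platform; a blank pushed on meets it about 7 mm before its axis, lifts it 2.5 mm and passes under. Getting in takes roughly 4 to 7 N of push, then 2 to 5 N of steady drag; the roller then keeps the blank where it is left
- stop: aluminium stop block fixed across the channel's far end, 15 x 70 x 22 mm high. Origin: foot of its face towards the stack, on platform and centre line, jig local x = 0.165; x points away from the stack. From it a rigid steel depth bar (40 wide, 12 high) sticks out on two rods towards the stack, clamped by hand anywhere 4 to 22 mm before the face: the setting is not reported, feel for it
- stop_top (a point): middle of the stop block's top. The blank is home when its leading end bears flat on the depth bar, so with its origin 69 to 87 mm before the stop's origin. A brass pin (6 mm) in the bar stands 2 mm proud on a light spring (under 1 N) and is pushed in flush by a blank that is home; the bar itself does not give, so from there the push rises steeply, by several N per mm of travel
- file: flat file with a round wooden handle, 255 mm long, lying on the bench along the robot's side of the jig, about 100 mm from its centre line; bystander, up to 25 mm high; origin near its middle
- sanding_block: cork block 90 x 50 x 30 mm, bystander on the bench beyond the jig; origin centre of the underside
- pliers: pliers with red grips, about 185 mm long, 16 mm high, lying beyond the jig; bystander; origin near the joint
- glue_bottle: white bottle 36 mm diameter, 95 mm high, standing beyond the jig; bystander; origin centre of its foot
- pin_dish: small steel bowl 70 mm wide, 28 mm high; bystander; origin centre of its foot
- hammer: hammer lying on the right of the bench; bystander; origin near its middle
- brush: brush lying on the left of the bench; bystander; origin near its middle
Mind the look-alikes: they are no part of the job. Leave any turquoise or yellow look-alike of the blank_top alone.

How it is judged:
By the outcome, as a careful person would: the job done as asked, in the order asked, and still so for the second after the job is handed in, with the robot touching nothing.
It also fails if it takes over 45 s, if anything falls off the work surface, if the arm or the gripper's body presses on something with over 40 N, if the wrist force passes 120 N, or if a joint passes its speed limit or range.

## Working session

There is one attempt and no reset: what is moved stays moved. The work goes in short steps, Python scripts to look and compute and a tool call to move; the robot and the scene stay as the last step left them, time stands still between calls to the robot, and variables do not carry over. Pictures are saved under pics/ and viewed, about 8 in all and at most 12, crops included, and the job is handed in when it is done.

Besides the shell and the picture viewer there is one more tool, called after ">>>" in YAML: its name, and indented under it one key for each argument. send_rows: Moves the arm, as the interface text tells. Its arguments: {"type":"object","properties":{"moves":{"type":"array","items":{"type":"object","properties":{"hand":{"type":"number"},"tx":{"type":"number"},"ty":{"type":"number"},"tz":{"type":"number"},"yaw":{"type":"number"}}}},"force":{"type":"number"}},"required":["moves"]}

```bash
mkdir -p pics; ls; cat > h.py <<'E'
import numpy as np, cv2
from cell import r
def cal(n):
    c=r.calibration(n); return np.array(c["camera_matrix"]),np.array(c["xyz"]),np.array(c["attitude"])
def ray(n,uv,z):
    K,t,R=cal(n); uv=np.atleast_2d(uv).astype(float)
    d=(R@np.linalg.inv(K)@np.c_[uv,np.ones(len(uv))].T).T
    return t+d*((z-t[2])/d[:,2])[:,None]
def proj(n,P):
    K,t,R=cal(n); p=(K@R.T@(np.atleast_2d(P)-t).T).T
    return p[:,:2]/p[:,2:]
E
python3 - <<'E'
from h import *
for n in("top","side"):
    im,d=r.get_image(n); cv2.imwrite(f"pics/{n}0.png",im); np.save(f"{n}0.npy",d)
    print(r.calibration(n))
o=r.get_obs(); print({k:np.round(v,3).tolist() for k,v in o.items()})
E
```

```text
pics
{'camera_matrix': array([[491.5773487 ,   0.        , 318.77850771],
       [  0.        , 491.5773487 , 200.8680522 ],
       [  0.        ,   0.        ,   1.        ]]), 'xyz': array([0.38530633, 0.00209925, 1.34161343]), 'attitude': array([[ 0.02218184, -0.99147917,  0.12836288],
       [-0.9997389 , -0.02270259, -0.00259494],
       [ 0.005487  , -0.1282718 , -0.99172387]])}
{'camera_matrix': array([[418.86356552,   0.        , 322.22490933],
       [  0.        , 418.86356552, 195.6750579 ],
       [  0.        ,   0.        ,   1.        ]]), 'xyz': array([0.04291561, 0.8185448 , 0.78080234]), 'attitude': array([[-0.83493157, -0.33542298,  0.43632637],
       [-0.54987118,  0.47522405, -0.68687974],
       [ 0.02304246, -0.81342088, -0.58121899]])}
{'clock': 0.1, 'joint_pos': [-1.297, 0.131, 1.489, -0.0, 1.523, -0.085], 'joint_vel': [0.0, -0.001, -0.003, -0.0, -0.0, 0.0], 'joint_torque': [0.001, -56.134, -49.309, 0.077, 0.029, -0.0], 'ee_pos': [0.211, -0.561, 0.237], 'ee_rot': [[-0.0, 0.351, -0.936], [0.002, -0.936, -0.351], [-1.0, -0.002, -0.0]], 'ft_force': [-0.431, -0.127, 0.366], 'torque': [-0.004, 0.017, -0.048], 'grip_width': 1.001}
```

View pics/top0.png

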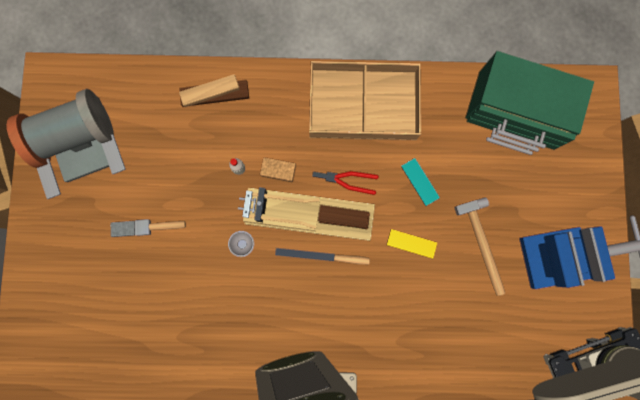

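View pics/side0.png

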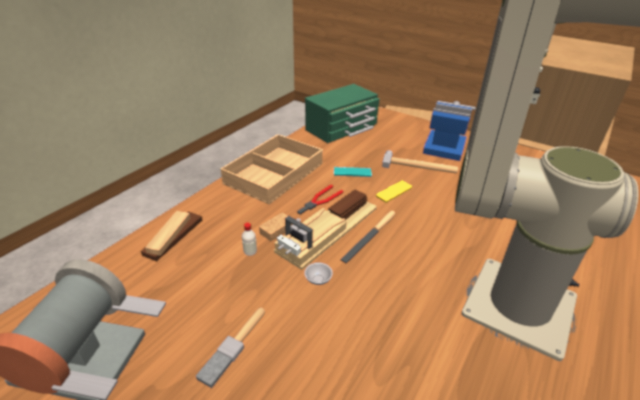

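The top view shows the jig with the stack at about (343,216) and the stop and bridge at about (247–262,203), so sliding goes to image left, world +y. The side view agrees. There are three look-alikes: turquoise (420,181), yellow (412,243) and a dark block under a pale one (215,92). Only the dark blank on the jig's open end fits. Next I'll confirm it in an enlarged crop and measure.

```bash
python3 - <<'E'
from h import *
im=cv2.imread("pics/top0.png"); d=np.load("top0.npy")
c=im[175:260,225:390]; cv2.imwrite("pics/crop0.png",cv2.resize(c,None,fx=4.8,fy=4.8,interpolation=cv2.INTER_CUBIC))
K,t,R=cal("top")
v,u=np.mgrid[0:400,0:640]
P=np.stack([(u-K[0,2])/K[0,0]*d,(v-K[1,2])/K[1,1]*d,d],-1)@R.T+t
hsv=cv2.cvtColor(im,cv2.COLOR_BGR2HSV)
m=((hsv[...,2]<110)&(P[...,2]>.045)&(P[...,2]<.06)).astype(np.uint8); m[:, :300]=0;m[:,390:]=0;m[:190]=0;m[245:]=0
m=cv2.morphologyEx(m,cv2.MORPH_OPEN,np.ones((3,3)))
cs=max(cv2.findContours(m,0,1)[0],key=cv2.contourArea)
q=ray("top",cs[:,0,:],.052); rr=cv2.minAreaRect((q[:,:2]*1000).astype(np.float32)); print("blank rect mm",rr,cv2.boxPoints(rr).round(1).tolist(),"z",np.median(P[m>0][:,2]))
# platform + base: pts on height 
for nm,lo,hi in(("base",.006,.018),("plat",.034,.048)):
    mm=((P[...,2]>lo)&(P[...,2]<hi)); mm[:,:225]=0;mm[:,390:]=0;mm[:180]=0;mm[245:]=0
    mm=cv2.morphologyEx(mm.astype(np.uint8),cv2.MORPH_OPEN,np.ones((3,3)))
    a=P[mm>0]; print(nm,len(a),cv2.minAreaRect((a[:,:2]*1000).astype(np.float32)),np.median(a[:,2]))
# whole jig silhouette above bench
mm=((P[...,2]>.007)&(P[...,2]<.048)); mm[:,:225]=0;mm[:,390:]=0;mm[:180]=0;mm[245:]=0
n,l,s,ce=cv2.connectedComponentsWithStats(mm.astype(np.uint8)); print(s[1:][s[1:,4]>50])
mm=(P[...,2]>.09)&(P[...,2]<.115); mm[:,:240]=0;mm[:,290:]=0;mm[:185]=0;mm[235:]=0
a=P[mm]; print("bridge",len(a),cv2.minAreaRect((a[:,:2]*1000).astype(np.float32)),np.median(a[:,2]) if len(a) else 0)
E
```

```text
blank rect mm ((513.1602172851562, -65.59776306152344), (126.78104400634766, 42.44763946533203), 83.39860534667969) [[484.79998779296875, -126.0999984741211], [527.0, -131.0], [541.5, -5.099999904632568], [499.3999938964844, -0.20000000298023224]] z 0.050655865207942075
base 1184 ((528.9683227539062, 38.40751647949219), (165.32460021972656, 393.5575866699219), 3.422170400619507) 0.010700188637411623
plat 1724 ((530.9908447265625, 98.42134094238281), (194.20069885253906, 90.26537322998047), 83.66608428955078) 0.03931217078998206
[[ 325  180   51   15  193]
 [ 248  188   10   16   75]
 [ 243  190  131   50 3162]
 [ 228  231   26   14  230]]
bridge 219 ((536.5411376953125, 150.75772094726562), (16.46739959716797, 84.7924575805664), 83.89978790283203) 0.09958718025117008
```

View pics/crop0.png

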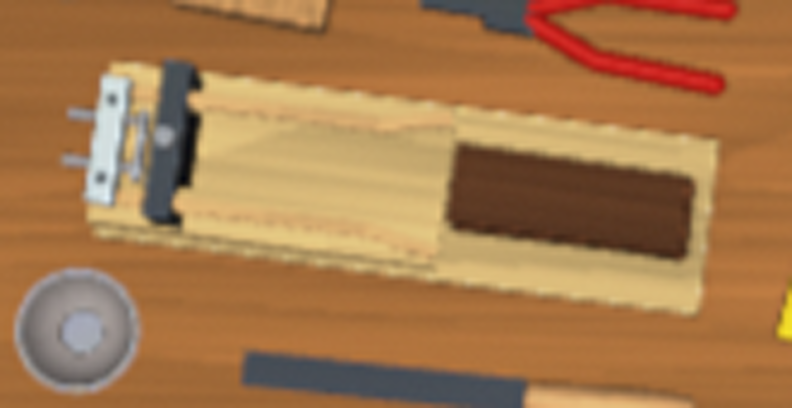

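The crop confirms it: the dark blank sits on the jig's open end with the channel to its left, and sizes and heights agree (platform 194x90 at 39 mm, bridge 16x85 at 100 mm). The jig axis is at about 83.8°, and the blank's trailing end is near (0.505,-0.130). I'll push with the closed fingers set broadside.

>>> send_rows:
  moves:
    - {"hand":255,"tx":0,"ty":-28.4,"tz":-42,"yaw":-1.1}
    - {"hand":255,"tx":0,"ty":-28.4,"tz":-42,"yaw":-1.1}
    - {"hand":255,"tx":0,"ty":-28.4,"tz":-42,"yaw":-1.1}
    - {"hand":255,"tx":0,"ty":-28.4,"tz":-42,"yaw":-1.1}
    - {"hand":255,"tx":0,"ty":-28.4,"tz":-42,"yaw":-1.1}
    - {"hand":255,"tx":0,"ty":-28.4,"tz":-42,"yaw":-1.1}
    - {"hand":255,"tx":0,"ty":-28.4,"tz":-42,"yaw":-1.1}
    - {"hand":255,"tx":0,"ty":-28.4,"tz":-42,"yaw":-1.1}
    - {"hand":255,"tx":0,"ty":-28.4,"tz":-42,"yaw":-1.1}
    - {"hand":255,"tx":0,"ty":-28.4,"tz":-42,"yaw":-1.1}
  force: 40

```text
clock: 1.35
ee_pos: [0.504, -0.1481, 0.2372]
ee_rot: [[-0.001, 0.994, -0.11], [-0.0, -0.11, -0.994], [-1.0, -0.001, 0.0]]
ft_force: [0.5, -0.2, -0.2]
grip_width: 0.013
```

>>> send_rows:
  moves:
    - {"hand":255,"tx":0,"ty":0,"tz":0,"yaw":0}
    - {"hand":255,"tx":0,"ty":0,"tz":0,"yaw":0}

```text
clock: 1.6
ee_pos: [0.5036, -0.1497, 0.2376]
ee_rot: [[-0.0, 0.993, -0.114], [-0.0, -0.114, -0.993], [-1.0, -0.0, 0.0]]
ft_force: [-0.8, -0.1, 0.4]
grip_width: 0.004
```

>>> send_rows:
  moves:
    - {"hand":255,"tx":5,"ty":0,"tz":0,"yaw":0}
    - {"hand":255,"tx":10,"ty":0,"tz":0,"yaw":0}
    - {"hand":255,"tx":14,"ty":0,"tz":0,"yaw":0}
    - {"hand":255,"tx":16.5,"ty":0,"tz":0,"yaw":0}
    - {"hand":255,"tx":17.3,"ty":0,"tz":0,"yaw":0}
    - {"hand":255,"tx":17.3,"ty":0,"tz":0,"yaw":0}
    - {"hand":255,"tx":17.3,"ty":0,"tz":0,"yaw":0}

```text
clock: 2.48
ee_pos: [0.5053, -0.149, 0.0663]
ee_rot: [[0.002, 0.994, -0.112], [-0.001, -0.112, -0.994], [-1.0, 0.002, 0.001]]
ft_force: [-0.8, -0.6, -0.1]
grip_width: 0.009
```

```bash
python3 - <<'E'
from h import *
o=r.get_obs(); print(o["ee_pos"],o["ft_force"])
im,d=r.get_image("side"); cv2.imwrite("pics/s1.png",cv2.resize(im[160:290,240:420],None,fx=4.4,fy=4.4,interpolation=cv2.INTER_CUBIC))
E
```

```text
[ 0.505299   -0.14904369  0.0662643 ] [-0.78230462 -0.64572682 -0.14290811]
```

View pics/s1.png

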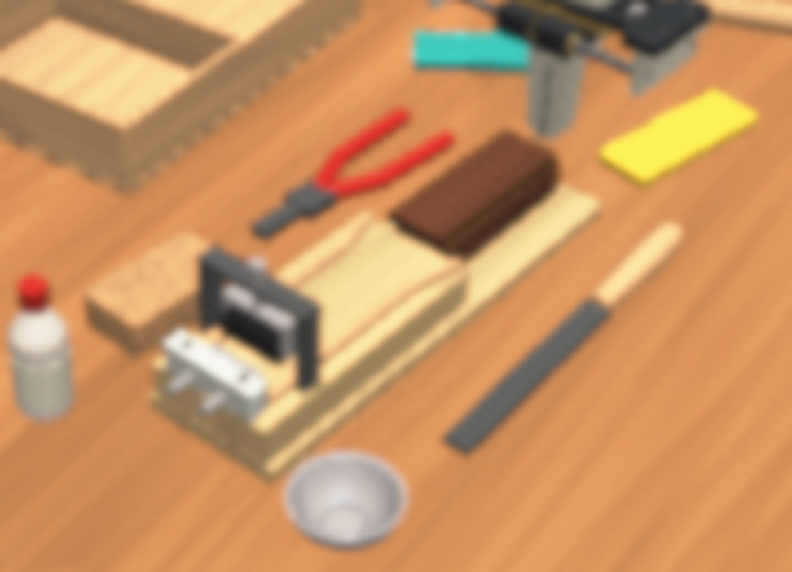

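The crop shows the stack at (480,190) with a grey finger behind it at (555,90), and a second grey piece at (665,55) that I can't identify. I'll check what it is before touching.

```bash
python3 - <<'E'
from h import *
T=np.array([.5053,-.149,.0473]); y=np.array([.994,-.112,0])
for s in(-.0465,-.0175,0,.0175,.0465):
    p=proj("side",T+s*y)[0]; print(s,((p-[240,160])*4.4).round())
im,d=r.get_image("side"); K,t,R=cal("side")
for cu,cv in((555,90),(550,120),(665,55),(660,75),(600,55)):
    u,v=cu/4.4+240,cv/4.4+160; z=d[int(v),int(u)]; print(cu,cv,z,(R@np.array([(u-K[0,2])/K[0,0]*z,(v-K[1,2])/K[1,1]*z,z])+t).round(3))
im,d=r.get_image("top"); cv2.imwrite("pics/t1.png",cv2.resize(im[170:270,270:430],None,fx=5,fy=5,interpolation=cv2.INTER_CUBIC))
print(r.get_obs()["grip_width"])
E
```

```text
-0.0465 [601. 157.]
-0.0175 [566. 140.]
0 [546. 131.]
0.0175 [525. 122.]
0.0465 [492. 106.]
555 90 1.2617128 [ 0.498 -0.143  0.088]
550 120 1.2727655 [ 0.498 -0.139  0.065]
665 55 1.1701808 [ 0.414 -0.122  0.158]
660 75 1.1932328 [ 0.42  -0.132  0.135]
600 55 1.1856065 [ 0.454 -0.111  0.149]
0.004214763799744842
```

View pics/t1.png

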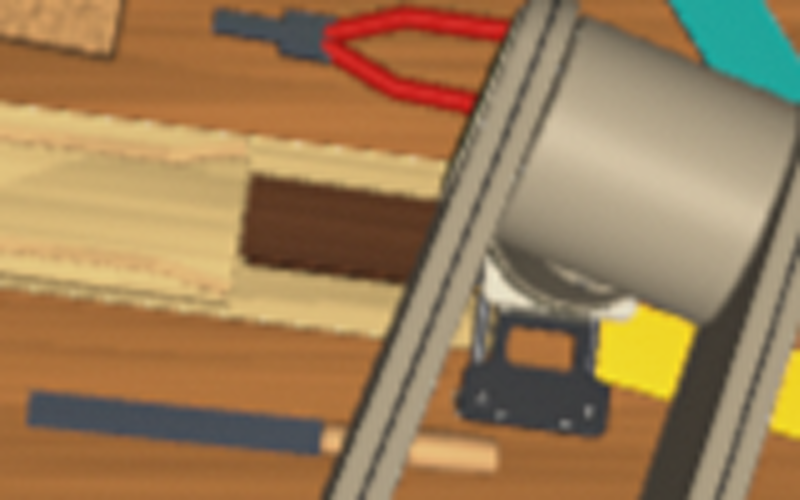

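The grey piece is at z≥0.135, so it's the gripper body and clears everything. The closed fingers project where expected. I'll lower 2 mm and start sliding.

>>> send_rows:
  moves:
    - {"hand":255,"tx":0.2,"ty":0,"tz":-0.3,"yaw":0}
    - {"hand":255,"tx":0.2,"ty":0,"tz":-0.7,"yaw":0}
    - {"hand":255,"tx":0.2,"ty":0,"tz":-1.1,"yaw":0}
    - {"hand":255,"tx":0.2,"ty":0,"tz":-1.5,"yaw":0}
    - {"hand":255,"tx":0.2,"ty":0,"tz":-2,"yaw":0}
    - {"hand":255,"tx":0.2,"ty":0,"tz":-2.5,"yaw":0}
    - {"hand":255,"tx":0.2,"ty":0,"tz":-3,"yaw":0}
    - {"hand":255,"tx":0.2,"ty":0,"tz":-3.5,"yaw":0}
    - {"hand":255,"tx":0.2,"ty":0,"tz":-4,"yaw":0}
    - {"hand":255,"tx":0.2,"ty":0,"tz":-4.5,"yaw":0}

```text
clock: 3.88
ee_pos: [0.5093, -0.1033, 0.0626]
ee_rot: [[0.0, 0.994, -0.112], [-0.0, -0.112, -0.994], [-1.0, 0.0, 0.0]]
ft_force: [-0.7, -0.7, -1.0]
grip_width: 0.008
```

```bash
python3 - <<'E'
from h import *
print(r.get_obs()["ee_pos"],r.get_obs()["ft_force"])
im,d=r.get_image("side"); cv2.imwrite("pics/s2.png",cv2.resize(im[180:280,260:390],None,fx=5.5,fy=5.5,interpolation=cv2.INTER_CUBIC))
E
```

```text
[ 0.50931936 -0.10334993  0.06264766] [-0.74322306 -0.6788255  -1.03924528]
```

View pics/s2.png

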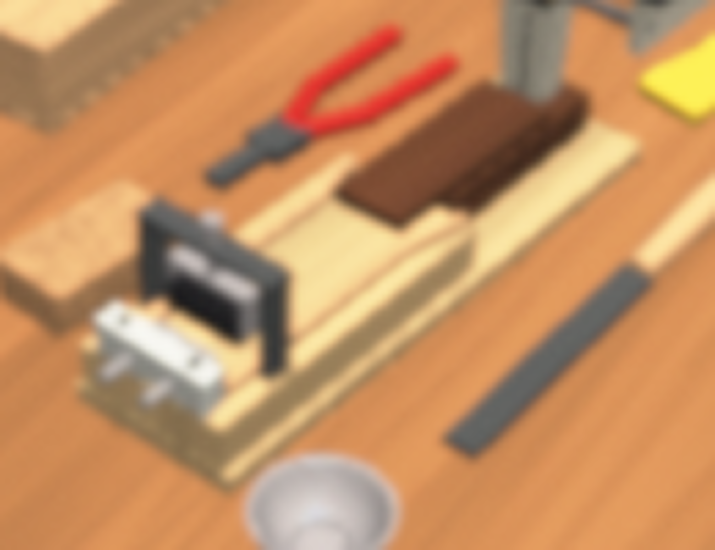

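The crop shows the top blank (450,150) slid about 35 mm and squarely into the mouth, with the lower stack still in place. Continuing.

>>> send_rows:
  moves:
    - {"hand":255,"tx":-0.05,"ty":0,"tz":-0.5,"yaw":0}
    - {"hand":255,"tx":-0.05,"ty":0,"tz":-1,"yaw":0}
    - {"hand":255,"tx":-0.05,"ty":0,"tz":-1.5,"yaw":0}
    - {"hand":255,"tx":-0.05,"ty":0,"tz":-2,"yaw":0}
    - {"hand":255,"tx":-0.05,"ty":0,"tz":-2.5,"yaw":0}
    - {"hand":255,"tx":-0.05,"ty":0,"tz":-3,"yaw":0}
    - {"hand":255,"tx":-0.05,"ty":0,"tz":-3.5,"yaw":0}
    - {"hand":255,"tx":-0.05,"ty":0,"tz":-4,"yaw":0}
    - {"hand":255,"tx":-0.05,"ty":0,"tz":-4.5,"yaw":0}
    - {"hand":255,"tx":-0.05,"ty":0,"tz":-5,"yaw":0}

```text
clock: 5.18
ee_pos: [0.5149, -0.0537, 0.0632]
ee_rot: [[0.0, 0.994, -0.112], [-0.0, -0.112, -0.994], [-1.0, 0.0, 0.0]]
ft_force: [0.6, -0.8, 0.2]
grip_width: 0.006
```

>>> send_rows:
  moves:
    - {"hand":255,"tx":0,"ty":0,"tz":-0.5,"yaw":0}
    - {"hand":255,"tx":0,"ty":0,"tz":-1,"yaw":0}
    - {"hand":255,"tx":0,"ty":0,"tz":-1.5,"yaw":0}
    - {"hand":255,"tx":0,"ty":0,"tz":-2,"yaw":0}
    - {"hand":255,"tx":0,"ty":0,"tz":-2.5,"yaw":0}
    - {"hand":255,"tx":0,"ty":0,"tz":-3,"yaw":0}
    - {"hand":255,"tx":0,"ty":0,"tz":-3.5,"yaw":0}
    - {"hand":255,"tx":0,"ty":0,"tz":-4,"yaw":0}
    - {"hand":255,"tx":0,"ty":0,"tz":-4.5,"yaw":0}

```text
clock: 6.3
ee_pos: [0.5199, -0.0089, 0.0631]
ee_rot: [[-0.0, 0.994, -0.112], [0.0, -0.112, -0.994], [-1.0, -0.0, -0.0]]
ft_force: [0.0, -0.4, -0.9]
grip_width: 0.005
```

```bash
python3 - <<'E'
from h import *
o=r.get_obs(); p=o["ee_pos"]; print(p,o["ft_force"], "local",(p[:2]-[.5221,.0164])@np.array([[.108,-.994],[.994,.108]]))
im,d=r.get_image("side"); cv2.imwrite("pics/s3.png",cv2.resize(im[180:280,260:390],None,fx=5.5,fy=5.5,interpolation=cv2.INTER_CUBIC))
E
```

```text
[ 0.51992788 -0.00892733  0.06313198] [ 0.03468472 -0.44555734 -0.89198384] local [-0.02540995 -0.00057627]
```

View pics/s3.png

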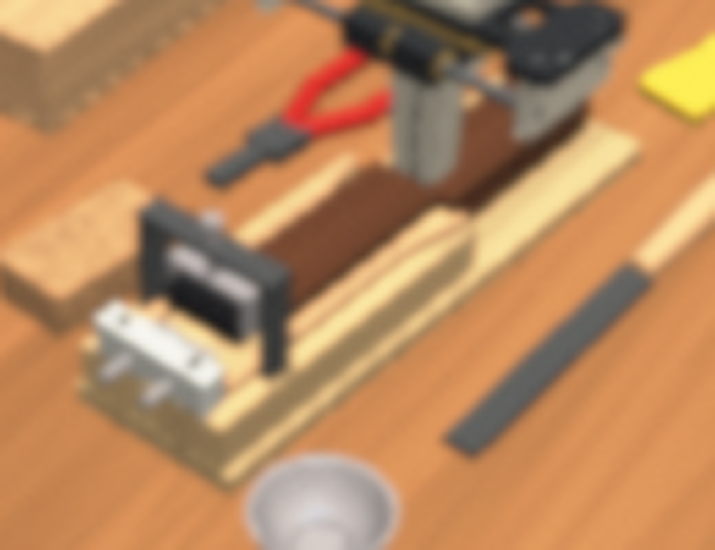

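The crop shows the blank in the channel with its lead just before the roller; the stack behind the finger is unmoved. Next I'll approach the roller and then take finer, force-checked steps.

>>> send_rows:
  moves:
    - {"hand":255,"tx":0,"ty":0,"tz":-0.5,"yaw":0}
    - {"hand":255,"tx":0,"ty":0,"tz":-1.0,"yaw":0}
    - {"hand":255,"tx":0,"ty":0,"tz":-1.3,"yaw":0}
    - {"hand":255,"tx":0.1,"ty":0,"tz":-1.5,"yaw":0}

```text
clock: 6.85
ee_pos: [0.5217, 0.0057, 0.0623]
ee_rot: [[0.0, 0.994, -0.112], [-0.0, -0.112, -0.994], [-1.0, 0.0, 0.0]]
ft_force: [-1.2, -4.8, 3.3]
grip_width: -0.001
```

>>> send_rows:
  moves:
    - {"hand":255,"tx":0,"ty":0,"tz":-0.15,"yaw":0}
    - {"hand":255,"tx":0,"ty":0,"tz":-0.3,"yaw":0}

```text
clock: 7.1
ee_pos: [0.522, 0.0074, 0.0623]
ee_rot: [[0.0, 0.994, -0.112], [-0.002, -0.112, -0.994], [-1.0, 0.0, 0.002]]
ft_force: [-1.2, -7.3, 2.2]
grip_width: 0.004
```

>>> send_rows:
  moves:
    - {"hand":255,"tx":0,"ty":0,"tz":-0.15,"yaw":0}
    - {"hand":255,"tx":0,"ty":0,"tz":-0.3,"yaw":0}

```text
clock: 7.35
ee_pos: [0.5223, 0.0105, 0.0623]
ee_rot: [[0.0, 0.994, -0.112], [-0.002, -0.112, -0.994], [-1.0, 0.0, 0.002]]
ft_force: [-1.1, -4.7, 0.9]
grip_width: 0.005
```

>>> send_rows:
  moves:
    - {"hand":255,"tx":0,"ty":0,"tz":-0.15,"yaw":0}
    - {"hand":255,"tx":0,"ty":0,"tz":-0.3,"yaw":0}

```text
clock: 7.6
ee_pos: [0.5227, 0.0138, 0.0623]
ee_rot: [[0.0, 0.994, -0.112], [-0.001, -0.112, -0.994], [-1.0, 0.0, 0.001]]
ft_force: [-0.7, -4.7, 0.3]
grip_width: 0.005
```

>>> send_rows:
  moves:
    - {"hand":255,"tx":0,"ty":0,"tz":-0.2,"yaw":0}
    - {"hand":255,"tx":0,"ty":0,"tz":-0.4,"yaw":0}
    - {"hand":255,"tx":0,"ty":0,"tz":-0.6,"yaw":0}

```text
clock: 7.98
ee_pos: [0.5233, 0.0206, 0.0622]
ee_rot: [[0.0, 0.994, -0.112], [-0.0, -0.112, -0.994], [-1.0, 0.0, 0.0]]
ft_force: [-0.6, -5.2, 2.1]
grip_width: 0.003
```

>>> send_rows:
  moves:
    - {"hand":255,"tx":0,"ty":0,"tz":-0.1,"yaw":0}

```text
clock: 8.1
ee_pos: [0.5234, 0.0216, 0.0622]
ee_rot: [[0.0, 0.994, -0.112], [-0.0, -0.112, -0.994], [-1.0, 0.0, 0.0]]
ft_force: [-0.5, -4.5, 1.9]
grip_width: 0.007
```

>>> send_rows:
  moves:
    - {"hand":255,"tx":0,"ty":0,"tz":-0.1,"yaw":0}

```text
clock: 8.22
ee_pos: [0.5236, 0.0225, 0.0622]
ee_rot: [[0.0, 0.994, -0.112], [-0.0, -0.112, -0.994], [-1.0, 0.0, 0.0]]
ft_force: [0.1, -5.2, 2.1]
grip_width: 0.002
```

>>> send_rows:
  moves:
    - {"hand":255,"tx":0,"ty":0,"tz":-0.1,"yaw":0}

```text
clock: 8.35
ee_pos: [0.5237, 0.0235, 0.0623]
ee_rot: [[0.0, 0.994, -0.112], [-0.0, -0.112, -0.994], [-1.0, 0.0, 0.0]]
ft_force: [0.1, -4.9, 2.9]
grip_width: 0.005
```

>>> send_rows:
  moves:
    - {"hand":255,"tx":0,"ty":0,"tz":-0.1,"yaw":0}

```text
clock: 8.48
ee_pos: [0.5237, 0.0245, 0.0622]
ee_rot: [[0.0, 0.994, -0.112], [-0.0, -0.112, -0.994], [-1.0, 0.0, 0.0]]
ft_force: [-0.1, -5.0, 2.0]
grip_width: 0.004
```

>>> send_rows:
  moves:
    - {"hand":255,"tx":0,"ty":0,"tz":-0.1,"yaw":0}

```text
clock: 8.6
ee_pos: [0.5239, 0.0255, 0.0622]
ee_rot: [[0.0, 0.994, -0.112], [-0.0, -0.112, -0.994], [-1.0, 0.0, 0.0]]
ft_force: [-0.7, -5.8, 2.4]
grip_width: 0.002
```

>>> send_rows:
  moves:
    - {"hand":255,"tx":0,"ty":0,"tz":-0.1,"yaw":0}

```text
clock: 8.72
ee_pos: [0.524, 0.0265, 0.0622]
ee_rot: [[0.0, 0.994, -0.112], [-0.0, -0.112, -0.994], [-1.0, 0.0, 0.0]]
ft_force: [-0.6, -4.7, 2.0]
grip_width: 0.004
```

>>> send_rows:
  moves:
    - {"hand":255,"tx":0,"ty":0,"tz":-0.05,"yaw":0}

```text
clock: 8.85
ee_pos: [0.5241, 0.027, 0.0623]
ee_rot: [[0.0, 0.994, -0.112], [-0.0, -0.112, -0.994], [-1.0, 0.0, 0.0]]
ft_force: [-1.0, -4.7, 1.8]
grip_width: 0.004
```

>>> send_rows:
  moves:
    - {"hand":255,"tx":0,"ty":0,"tz":-0.1,"yaw":0}

```text
clock: 8.98
ee_pos: [0.5241, 0.028, 0.0622]
ee_rot: [[0.0, 0.994, -0.112], [-0.0, -0.112, -0.994], [-1.0, 0.0, 0.0]]
ft_force: [-1.1, -5.2, 2.6]
grip_width: 0.006
```

>>> send_rows:
  moves:
    - {"hand":255,"tx":0,"ty":0,"tz":-0.1,"yaw":0}

```text
clock: 9.1
ee_pos: [0.5243, 0.029, 0.0622]
ee_rot: [[0.0, 0.994, -0.112], [-0.0, -0.112, -0.994], [-1.0, 0.0, 0.0]]
ft_force: [-1.1, -5.6, 2.7]
grip_width: 0.005
```

>>> send_rows:
  moves:
    - {"hand":255,"tx":0,"ty":0,"tz":-0.1,"yaw":0}

```text
clock: 9.22
ee_pos: [0.5244, 0.0299, 0.0622]
ee_rot: [[0.0, 0.994, -0.112], [-0.0, -0.112, -0.994], [-1.0, 0.0, 0.0]]
ft_force: [-1.2, -5.3, 3.3]
grip_width: 0.01
```

>>> send_rows:
  moves:
    - {"hand":255,"tx":0,"ty":0,"tz":-0.1,"yaw":0}

```text
clock: 9.35
ee_pos: [0.5245, 0.0307, 0.0623]
ee_rot: [[0.0, 0.994, -0.112], [-0.001, -0.112, -0.994], [-1.0, 0.0, 0.001]]
ft_force: [-1.8, -9.5, 2.9]
grip_width: 0.008
```

Force is rising: contact with the bar.

>>> send_rows:
  moves:
    - {"hand":255,"tx":0,"ty":0,"tz":-0.03,"yaw":0}

```text
clock: 9.48
ee_pos: [0.5245, 0.0307, 0.0622]
ee_rot: [[-0.0, 0.994, -0.112], [-0.001, -0.112, -0.994], [-1.0, 0.0, 0.001]]
ft_force: [-0.8, -8.8, 3.5]
grip_width: 0.008
```

>>> send_rows:
  moves:
    - {"hand":255,"tx":0,"ty":0,"tz":-0.05,"yaw":0}

```text
clock: 9.6
ee_pos: [0.5245, 0.0308, 0.0622]
ee_rot: [[-0.0, 0.994, -0.112], [-0.002, -0.112, -0.994], [-1.0, 0.0, 0.002]]
ft_force: [-0.3, -11.7, 3.9]
grip_width: 0.005
```

>>> send_rows:
  moves:
    - {"hand":255,"tx":0,"ty":0,"tz":-0.02,"yaw":0}
    - {"hand":255,"tx":0,"ty":0,"tz":-0.02,"yaw":0}
    - {"hand":255,"tx":0,"ty":0,"tz":-0.02,"yaw":0}
    - {"hand":255,"tx":0,"ty":0,"tz":-0.02,"yaw":0}

```text
clock: 10.1
ee_pos: [0.5245, 0.0308, 0.0623]
ee_rot: [[-0.0, 0.994, -0.112], [-0.002, -0.112, -0.994], [-1.0, 0.0, 0.002]]
ft_force: [-0.9, -10.5, 3.4]
grip_width: 0.007
```

>>> send_rows:
  moves:
    - {"hand":255,"tx":0,"ty":0,"tz":0,"yaw":0}
    - {"hand":255,"tx":0,"ty":0,"tz":0,"yaw":0}
    - {"hand":255,"tx":0,"ty":0,"tz":0,"yaw":0}
    - {"hand":255,"tx":0,"ty":0,"tz":0,"yaw":0}

```text
clock: 10.6
ee_pos: [0.5245, 0.0308, 0.0623]
ee_rot: [[-0.0, 0.994, -0.112], [-0.002, -0.112, -0.994], [-1.0, 0.0, 0.002]]
ft_force: [-1.9, -10.1, 2.9]
grip_width: 0.008
```

>>> send_rows:
  moves:
    - {"hand":255,"tx":0,"ty":0,"tz":-0.04,"yaw":0}
    - {"hand":255,"tx":0,"ty":0,"tz":-0.04,"yaw":0}

```text
clock: 10.85
ee_pos: [0.5245, 0.0308, 0.0622]
ee_rot: [[-0.0, 0.994, -0.112], [-0.003, -0.112, -0.994], [-1.0, -0.0, 0.003]]
ft_force: [-1.9, -11.8, 3.9]
grip_width: 0.008
```

>>> send_rows:
  moves:
    - {"hand":255,"tx":0,"ty":0,"tz":0,"yaw":0}
    - {"hand":255,"tx":0,"ty":0,"tz":0,"yaw":0}
    - {"hand":255,"tx":0,"ty":0,"tz":0,"yaw":0}

```text
clock: 11.22
ee_pos: [0.5245, 0.0308, 0.0623]
ee_rot: [[-0.0, 0.994, -0.112], [-0.003, -0.112, -0.994], [-1.0, -0.0, 0.003]]
ft_force: [-1.5, -12.0, 4.1]
grip_width: 0.006
```

About 12 N is held with no travel. Backing off along the channel, then up.

>>> send_rows:
  moves:
    - {"hand":255,"tx":0,"ty":0,"tz":0.2,"yaw":0}
    - {"hand":255,"tx":0,"ty":0,"tz":0.6,"yaw":0}
    - {"hand":255,"tx":0,"ty":0,"tz":1.2,"yaw":0}
    - {"hand":255,"tx":-2,"ty":0,"tz":1.5,"yaw":0}
    - {"hand":255,"tx":-6,"ty":0,"tz":1.5,"yaw":0}
    - {"hand":255,"tx":-11,"ty":0,"tz":1.5,"yaw":0}
    - {"hand":255,"tx":-15,"ty":0,"tz":6,"yaw":0}
    - {"hand":255,"tx":-15,"ty":0,"tz":12,"yaw":0}
    - {"hand":255,"tx":-15,"ty":0,"tz":18,"yaw":0}
    - {"hand":255,"tx":-15,"ty":0,"tz":24,"yaw":0}

```text
clock: 12.48
ee_pos: [0.4974, -0.2078, 0.2124]
ee_rot: [[0.001, 0.994, -0.111], [0.0, -0.111, -0.994], [-1.0, 0.001, -0.0]]
ft_force: [1.3, 1.3, 0.1]
grip_width: 0.008
```

>>> send_rows:
  moves:
    - {"hand":255,"tx":0,"ty":0,"tz":5,"yaw":0}
    - {"hand":255,"tx":0,"ty":0,"tz":10,"yaw":0}
    - {"hand":255,"tx":0,"ty":0,"tz":15,"yaw":0}
    - {"hand":255,"tx":0,"ty":0,"tz":15,"yaw":0}

```text
clock: 12.98
ee_pos: [0.4798, -0.3582, 0.2116]
ee_rot: [[-0.001, 0.993, -0.116], [0.0, -0.116, -0.993], [-1.0, -0.001, 0.0]]
ft_force: [-0.7, 1.1, -0.1]
grip_width: 0.008
```

```bash
python3 - <<'E'
from h import *
o=r.get_obs(); print(o["clock"],o["ee_pos"],o["ft_force"])
a,dt=r.get_image("top"); b,ds=r.get_image("side")
A=cv2.resize(a[175:250,225:390],(792,360),interpolation=cv2.INTER_CUBIC); B=cv2.resize(b[195:285,260:390],(340,236),interpolation=cv2.INTER_CUBIC)
C=cv2.resize(b[225:260,260:310],(336,236),interpolation=cv2.INTER_CUBIC)
o=np.zeros((600,792,3),np.uint8); o[:360]=A; o[362:598,:340]=B; o[362:598,350:686]=C
cv2.imwrite("pics/end.png",o)
K,t,R=cal("top"); v,u=np.mgrid[0:400,0:640]
P=np.stack([(u-K[0,2])/K[0,0]*dt,(v-K[1,2])/K[1,1]*dt,dt],-1)@R.T+t
L=(P[...,:2]-[.5221,.0164])@np.array([[.108,-.994],[.994,.108]])
val=cv2.cvtColor(a,cv2.COLOR_BGR2HSV)[...,2]
for nm,c in(("stack",(L[...,0]<-.018)&(P[...,2]>.03)&(P[...,2]<.06)),("top",(L[...,0]>-.01)&(L[...,0]<.12)&(P[...,2]>.04)&(P[...,2]<.06))):
    m=(c&(val<110)&(abs(L[...,1])<.04)&(L[...,0]>-.2)).astype(np.uint8); m=cv2.morphologyEx(m,cv2.MORPH_OPEN,np.ones((3,3)))
    q=L[m>0]; print(nm,q.min(0).round(4),q.max(0).round(4),cv2.minAreaRect((q*1000).astype(np.float32)),np.median(P[m>0][:,2]))
E
```

```text
12.975 [ 0.47975965 -0.35820138  0.21155336] [-0.72202405  1.10782819 -0.05201739]
stack [-0.1506 -0.0203] [-0.0229  0.0235] ((-86.78897094726562, 1.2319316864013672), (127.67852020263672, 43.5742073059082), 0.4980572462081909) 0.04044862331573895
top [ 0.024  -0.0219] [0.1197 0.0212] ((71.90018463134766, -0.24080848693847656), (95.46115112304688, 43.141090393066406), 0.6954749226570129) 0.04844116124277664
```

View pics/end.png

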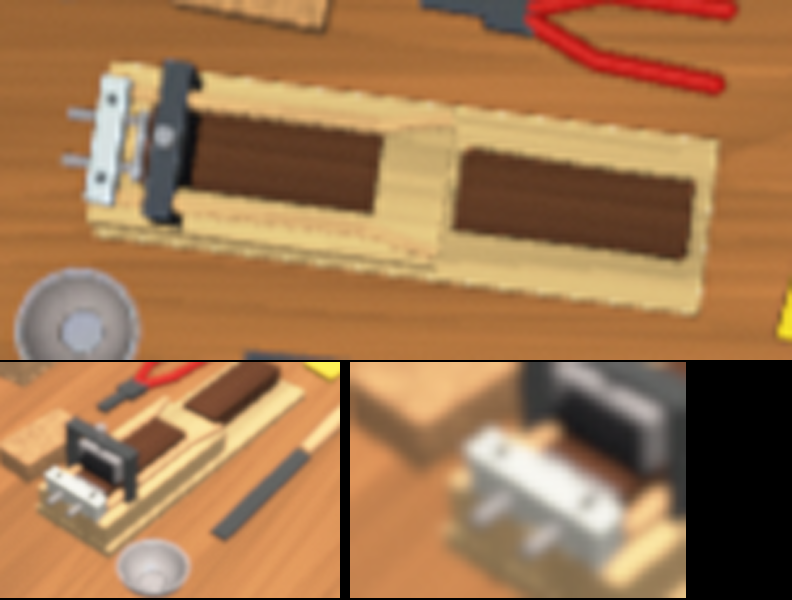

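The final view shows the top blank square in the channel and under the roller, with its trailing end at (380,175). Its end is at local 0.022–0.023, so its lead is at about 0.153, inside the 0.143–0.161 range. The stack is at local -0.087 as expected, and nothing else has moved.

```bash
python3 -c "
from cell import r
print(r.sign_off())"
```

```text
the job is handed in; nothing more can be done
None
```

I slid the top blank along the channel with the closed fingers, under the roller and up to the depth bar. I pressed it there for about 1.5 s, backed the arm clear and handed the job in at about 13 s. Sign-off gives no verdict.

- **Home against the bar:** the push held at about 5 N of roller drag, then rose to about 12 N with no further travel. The final image puts the blank's leading end at jig x of about 0.153, which agrees with the finger position within about 1 mm. The end face and pin are hidden by the bridge, so I judged "home" from the force rise and position, not by sight.
- **Pressing force:** the readings ran between 10 and 12 N and ended at 12.0 N. The highest I saw was about 12 N, though force is only reported at the end of each move.
- **Everything else:** the blank sits square in the channel to within about 0.01 rad. The three blanks below are still at their place (centre at jig x of about -0.087, top about 40 mm measured), and nothing else in the final view has moved. No check failed.

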